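# Shift the tap selector into the third slot

## Task

Set the transformer unit's tap selector to three: with the fingertips, push its ball-topped lever to the right (seen from the robot) along the cross channel of the gate to the last column, then push it forward, away from the robot, until it is fully home in the third forward slot counted from the left. Only push it: do not pull the lever up, do not let it slip into any other slot on the way, and leave the meter, mug, tape roll and bottle where they stand. Then take the hand away.

Things in the scene. Friction and masses are not known exactly. Their poses are not given: they have to be found in the camera images.
- unit: Fixed cream steel transformer case, 220 (x) x 360 (y) x 112 mm high, on the bench; origin: centre of its underside; x = forward (away from the robot), y = left, z = up; yaw varies up to about 17 degrees. Its own steel handles rise to 147 mm above the bench at y = +168 and -168 mm. The gate plate lies on the middle of its top.
- gate (a point): Centre of the steel gate plate's upper face, 120 mm above the bench; axes as the unit's. Plate 96 (x) x 112 (y) x 8 mm. Its double-H cut-out: cross channel along y through this point; columns along x at y = +30 (first), 0 (second), -30 mm (third), each with a forward and a rear slot, all 16 mm wide, ending at x = +30 and -30 mm. 1, 2, 3 dark rivets lie beyond forward slots 1, 2, 3.
- knob (a point): Centre of the black ball (40 mm diameter) on the lever's top; a 10 mm steel stem joins it to a pivot inside the case 165 mm below it, 35 mm above the unit's origin. Upright, the ball's centre is 200 mm above the bench; home in the third slot about 183 mm. A black collar, 18 mm wide, is on the stem 16 to 28 mm below the ball's centre.
- tap_across (a joint): Sideways lean (rad), positive = right; ball at unit y = -165 sin(across) cos(forward) mm. -0.36 first column, 0 second (upright), +0.36 third, where the gate stops it at about 0.37; play in the slots about 0.03 either way in the second, 0.015 in the outer ones. Starts in the cross channel, between the first column and just right of the second. Friction: about 2.5 N at the ball moves it; it stays where left.
- tap_forward (a joint): Forward lean (rad), positive = forward; ball at unit x = 165 sin(forward) mm. About 0 in the cross channel (0.035 of play either way); in the third forward slot it stops on the slot's end at about 0.26. Friction as for tap_across, no spring.
- tap_pull (a joint): How far the lever is pulled out along its own length (m): 0 = down (held there by a spring of about 8 N), 0.012 = pulled right out. It is to stay at 0.
- meter: Loose white hand-held meter, 85 x 45 x 26 mm, lying on the left part of the case's top (112 mm above the bench), left of the gate plate; origin: centre of its underside. Leave alone.
- mug: Loose black mug, 76 mm wide and 105 mm high, with a handle, on the bench right of the case; origin: centre of its underside. Leave alone.
- tape: Loose roll of pale tape, 100 mm across, 48 mm high, lying on the bench left of the case; origin: centre of its underside. Leave alone.
- flask: Loose white bottle with a blue cap, 60 mm wide, 150 mm high, on the bench left of the case, towards its far side; origin: centre of its underside. Leave alone.

How it is judged:
By the outcome, as a careful person would: the job done as asked, in the order asked, and still so for the second after the job is handed in, with the robot touching nothing.
It also fails if it takes over 42 s, if anything falls off the work surface, if the arm or the gripper's body presses on something with over 40 N, if the wrist force passes 120 N, or if a joint passes its speed limit or range.

## Robot

A 6-joint arm with a two-finger parallel gripper is mounted at the origin on the work surface. World frame = base frame: x ahead of the robot, y to its left, z up, the work surface at z = 0. Lengths are in m, angles in rad, forces in N, time in s.
With the tool pointing down it reaches from about 0.35 to 0.975 m from the base axis. Payload 17.4 kg.
Tool frame: the origin (TCP) lies at the very end of the fingers, on their centre line; the grasp point (between the pads) lies 19 mm behind it (arm.grip_point_offset is the distance from the TCP to the grasp point, in m); z points along the fingers, y is the line along which they close (so a half turn about z gives the same grasp; the last joint's range is limited). The gripper opens to 85 mm and grips with 20 to 120 N. Pads are 22 mm wide; open, the fingers measure 114 mm over their backs; the gripper's body (76 mm by 85 mm) begins 54 mm behind the grasp point. The pads swing forward as they close: fully open they stand 13 mm farther back than shut.
Start: joints at [1.258, 0.116, 1.442, -0, 1.584, -0.038], TCP at [0.183, 0.65, 0.231] pointing down, gripper open.
Joint ranges: [-2.83, 2.83], [-0.83, 2.19], [0.07, 2.5], [-1.14, 4.28], [0.01, 3], [-2.97, 2.97]. Speed limits (rad/s): [1.89, 1.89, 2.22, 3.14, 3.14, 3.14].

## Interface

Orientations are given as a 3x3 rotation matrix whose columns are the frame's x, y, z axes.
In Python, from cell import arm gives the robot as it stands.
- The arm moves only by the tool apply_moves, never from a script. Its argument "increments" is a list of rows, each a list of 5 numbers: the shift along the tool's x, y, z in mm, then the turn about the tool's z in degrees, then the closure, from -1 (fully open) to 1 (shut). In form: [[x, y, z, yaw, hand], ...]. A call has exactly 8 rows; each row shifts and turns the commanded pose from where the row before left it, along the tool's axes as they then stand; what a row does not reach is not made up. A row lasts 1/8 s, in which the tool goes at most 62.5 mm and 10.7 degrees, less where a joint would pass 70% of its speed; a pose out of reach is approached as far as the arm can. A call is refused whole if a number of a shift passes 62.5 or a number of a turn 10.7, either way. A call with a gripper value outside its range is refused whole. The fingers move at their own pace and stop on an object; "grip_force" is the grip in N (left out, the last holds). Time passes only in rows, so rows that do not move let the fingers close, or fill a call up. It gives the time, the measured TCP pose, the force, the opening and the grip force at its end, in the units of the state.
- arm.get_obs(): the state, without advancing time (a new reading comes with each control period).
- arm.snapshot(name): name is "scene" or "top" or "wrist"; returns a dict with "frame" (400x640x3 uint8, red, green, blue), "fx", "fy", "cx", "cy" (pixels), "k1" (the pictures are not rectified: a ray, as slopes to the right and down, at radius r is drawn at 1 + k1 r^2 times it, then the intrinsics apply), "extrinsics" (4x4, takes a point from camera to world coordinates); the wrist camera has in their place "mount" (4x4, takes a point from camera to tool coordinates, whose origin is the TCP and whose axes are the flange's). Camera axes: x right, y up, looking along -z (the intrinsics and any distortion apply to the point x, -y, -z); pixel columns grow to the right and rows downward; lengths in m; the calibration is good to about 2 mm. A picture is of the moment at which its call begins: read the wrist's pose just before it. There is no depth.
- arm.sign_off(): hands the job in; it is judged then, once.
The state is a dict: "time_s": time; "qpos": joint angles; "joint_velocities": joint speeds; "joint_torque": joint torques, N m; "eef_pos": TCP position; "ee_rot": TCP orientation; "ft_force": force on the tool from outside, world axes, zero at the start; "moment": the same for the moment, N m; "opening": finger opening in m; "grip_force": force on a finger pad.
Only numpy, scipy, OpenCV 4.12 (cv2) and the standard library are available. Lean on these libraries where they do the work, as an engineer would, in place of code of your own. Each camera call takes 0.05 s, during which the arm holds its last target. There are 200 camera calls.

## Working session

There is one attempt and no reset: what is moved stays moved. The work goes in short steps, Python scripts to look and compute and a tool call to move; the robot and the scene stay as the last step left them, time stands still between calls to the robot, and variables do not carry over. Pictures are saved under pics/ and viewed, at most 10 in all, crops included, and the job is handed in when it is done.

Besides the shell and the picture viewer there is one more tool, called after "Request:" as name([rows], argument=value, ...), one row to a line, values as JSON. apply_moves: Moves the arm, as the interface text tells. Its arguments: {"type":"object","properties":{"increments":{"type":"array","items":{"type":"array","items":{"type":"number"}}},"grip_force":{"type":"number"}},"required":["increments"]}

```bash
mkdir -p pics; cat > h.py <<'E'
from cell import arm
import numpy as np, cv2
def snap(n,f):
    o=arm.get_obs(); s=arm.snapshot(n); cv2.imwrite('pics/'+f,s['frame'][:,:,::-1])
    if n=='wrist':
        T=np.eye(4);T[:3,:3]=o['ee_rot'];T[:3,3]=o['eef_pos'];E=T@np.array(s['mount'])
    else: E=np.array(s['extrinsics'])
    np.savez('pics/'+f+'.npz',E=E,k=[s[a] for a in('fx','fy','cx','cy','k1')]); return s
def ray(f,u,v):
    d=np.load('pics/'+f+'.npz');fx,fy,cx,cy,k1=d['k'];E=d['E']
    p=cv2.undistortPoints(np.array([[[u,v]]],float),np.array([[fx,0,cx],[0,fy,cy],[0,0,1]]),np.array([k1,0,0,0]))[0,0]
    return E[:3,3],E[:3,:3]@np.array([p[0],-p[1],-1])
def at(f,u,v,z):
    c,r=ray(f,u,v); return c+r*(z-c[2])/r[2]
def proj(f,P):
    d=np.load('pics/'+f+'.npz');fx,fy,cx,cy,k1=d['k'];E=np.linalg.inv(d['E'])
    q=E[:3,:3]@np.array(P)+E[:3,3];x,y=q[0]/-q[2],-q[1]/-q[2];s=1+k1*(x*x+y*y)
    return fx*x*s+cx,fy*y*s+cy
E
python3 - <<'E'
from h import *
for n in('top','scene'):
    s=snap(n,n+'1.png'); print(n,s['fx'],s['k1'],np.round(s['extrinsics'],3).tolist())
o=arm.get_obs();print(o['time_s'],o['ee_rot'],o['opening'])
E
```

```text
top 459.75626410310616 -0.11807625906410345 [[-0.147, 0.964, -0.22, 0.366], [-0.989, -0.145, 0.027, 0.047], [-0.006, 0.222, 0.975, 1.12], [0.0, 0.0, 0.0, 1.0]]
scene 449.6610182161205 -0.0853723762236029 [[0.872, -0.403, 0.279, 0.908], [0.49, 0.733, -0.472, -0.522], [-0.014, 0.548, 0.836, 1.088], [0.0, 0.0, 0.0, 1.0]]
0.1 [[-9.62475104e-01  2.71369804e-01 -3.21893331e-04]
 [ 2.71369993e-01  9.62474563e-01 -1.02062824e-03]
 [ 3.28464571e-05 -1.06968146e-03 -9.99999427e-01]] 0.08555285261933944
```

View pics/top1.png

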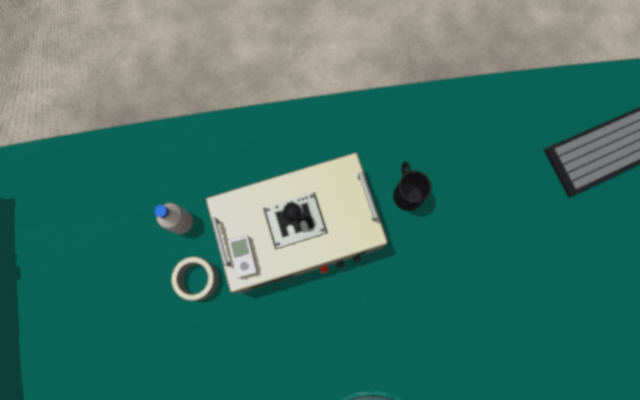

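View pics/scene1.png

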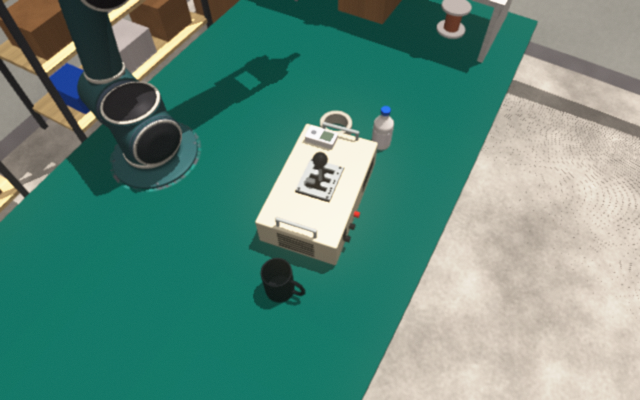

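Top view: the case has its corners near (207,198), (357,153), (387,243) and (231,291), with the ball near (292,211). The meter is at (242,257) and the mug at (411,190). I'll enlarge both views.

```bash
python3 - <<'E'
from h import *
a=cv2.imread('pics/top1.png')[180:260,250:340]; b=cv2.imread('pics/scene1.png')[140:210,280:360]
a=cv2.resize(a,(400,356),interpolation=2); b=cv2.resize(b,(400,350),interpolation=2)
cv2.imwrite('pics/c1.png',np.hstack([a,np.vstack([b,np.zeros((6,400,3),np.uint8)])]))
C=[at('top1.png',u,v,.112) for u,v in((207,198),(357,153),(387,243),(231,291))]
for c in C: print(c.round(4))
print([np.linalg.norm(C[i]-C[(i+1)%4]).round(3) for i in range(4)], np.mean(C,0))
for i,j in((0,1),(3,2)): d=C[i]-C[j]; print('yaw',np.degrees(np.arctan2(-d[0],d[1])))
E
```

```text
[0.6272 0.2843 0.112 ]
[ 0.6813 -0.0686  0.112 ]
[ 0.4668 -0.1003  0.112 ]
[0.4132 0.252  0.112 ]
[np.float64(0.357), np.float64(0.217), np.float64(0.356), np.float64(0.216)] [0.54711302 0.09182146 0.112     ]
yaw 8.727443327509144
yaw 8.644869354651236
```

View pics/c1.png

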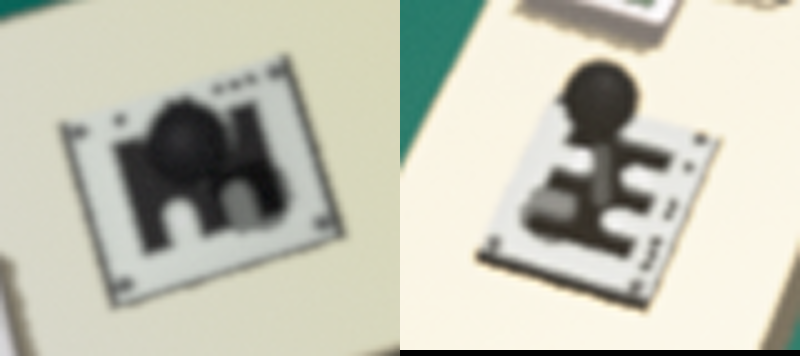

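```bash
python3 - <<'E'
from h import *
s=90/400; 
G=[at('top1.png',250+u*s,180+v*s,.120) for u,v in((65,125),(288,58),(342,235),(115,303))]
g=np.mean(G,0);print(g,[np.linalg.norm(G[i]-G[(i+1)%4]).round(3) for i in range(4)])
yaw=np.radians(8.7)
for i,j in((0,1),(3,2)): d=G[i]-G[j]; print('yaw',np.degrees(np.arctan2(-d[0],d[1])))
R=np.array([[np.cos(yaw),-np.sin(yaw),0],[np.sin(yaw),np.cos(yaw),0],[0,0,1]])
r=[ray('top1.png',250+187*s,180+140*s),ray('scene1.png',280+202/5,140+93/5)]
A=sum(np.eye(3)-np.outer(d,d)/(d@d) for c,d in r);b=sum((np.eye(3)-np.outer(d,d)/(d@d))@c for c,d in r)
p=np.linalg.solve(A,b);print('ball',p,'unit',(R.T@(p-g))*1000)
for c,d in r: print(np.linalg.norm(np.cross(p-c,d/np.linalg.norm(d))))
for f,u,v in(('top1.png',411,190),):print('mug',at(f,u,v,.1))
E
```

```text
[0.54536276 0.0916377  0.12      ] [np.float64(0.117), np.float64(0.094), np.float64(0.116), np.float64(0.093)]
yaw 8.613039751768321
yaw 8.3520405507654
ball [0.55074038 0.09321879 0.20083034] unit [ 5.55490335  0.74946857 80.83034387]
0.0009789558708689977
0.000978955870869024
mug [ 0.57938651 -0.17793206  0.1       ]
```

Request:
apply_moves([
  [0,0,0,-8,1],
  [0,0,0,-8,1],
  [0,0,0,-8.4,1],
  [-23,-46,0,0,1],
  [-23,-46,0,0,1],
  [-23,-46,0,0,1],
  [-23,-46,0,0,1],
  [-23,-46,0,0,1],
], grip_force=40)

```text
time_s: 1.1
eef_pos: [0.3321, 0.4381, 0.231]
ee_rot: [[-0.989, -0.151, -0.0], [-0.151, 0.989, -0.0], [0.0, -0.0, -1.0]]
ft_force: [0.4, 0.0, -0.6]
opening: -0.0
grip_force: 0.0
```

Request:
apply_moves([
  [-23,-46,0,0,1],
  [-23,-46,0,0,1],
  [-23,-46,0,0,1],
  [-23,-46,0,0,1],
  [-23,-46,0,0,1],
  [-23,-46,0,0,1],
  [-23,-42,0,0,1],
  [0,0,0,0,1],
])

```text
time_s: 2.1
eef_pos: [0.5396, 0.1471, 0.2306]
ee_rot: [[-0.989, -0.147, -0.001], [-0.147, 0.989, -0.001], [0.001, -0.0, -1.0]]
ft_force: [-0.0, -0.3, 0.1]
opening: 0.0
grip_force: 0.0
```

```bash
cat >> h.py <<'E'
def st():
    o=arm.get_obs();y=np.radians(8.6);R=np.array([[np.cos(y),-np.sin(y),0],[np.sin(y),np.cos(y),0],[0,0,1]])
    p=R.T@(np.array(o['eef_pos'])-[.546,.0917,0]);print('t',o['time_s'],'unit mm',(p*1000).round(1),'F',(R.T@np.array(o['ft_force'])).round(1),'open',o['opening'],'toolx',(R.T@np.array(o['ee_rot'])[:,0]).round(3))
E
python3 - <<'E'
from h import *
st(); snap('wrist','w1.png')
E
```

```text
t 2.1 unit mm [  2.   55.8 230.6] F [-0.1 -0.2  0.1] open 1.878975603542581e-05 toolx [-1.     0.002  0.001]
```

View pics/w1.png

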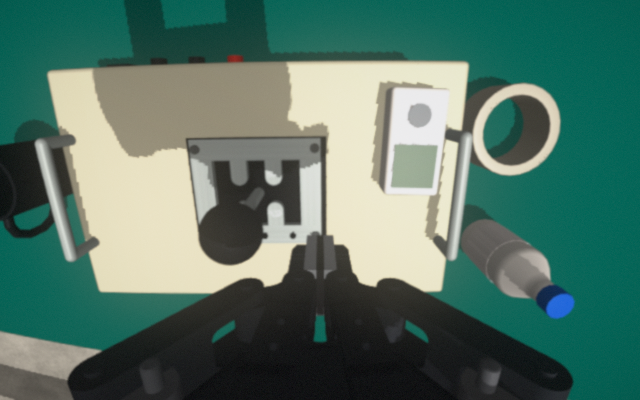

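The wrist view shows the closed fingertips at (320,245), left of the ball at (230,233). The stem runs into the second column, so the lever is upright. Next I'll go down and push right.

Request:
apply_moves([
  [0,0,16,0,1],
  [0,0,16,0,1],
  [0,0,16,0,1],
  [0,-6,0,0,1],
  [0,-6,0,0,1],
  [0,-5,0,0,1],
  [0,-5,0,0,1],
  [0,0,0,0,1],
])

```text
time_s: 3.15
eef_pos: [0.5419, 0.1273, 0.1835]
ee_rot: [[-0.989, -0.15, 0.0], [-0.15, 0.989, 0.0], [-0.0, 0.0, -1.0]]
ft_force: [0.2, -0.1, -0.0]
opening: 0.0001
grip_force: 0.0
```

Request:
apply_moves([
  [0,-5,0,0,1],
  [0,-5,0,0,1],
  [0,-5,0,0,1],
  [0,-5,0,0,1],
  [0,-5,0.5,0,1],
  [0,-5,0.5,0,1],
  [0,-4,1,0,1],
  [0,0,0,0,1],
])

```text
time_s: 4.15
eef_pos: [0.5469, 0.0938, 0.1811]
ee_rot: [[-0.989, -0.15, -0.0], [-0.15, 0.989, -0.0], [0.0, -0.0, -1.0]]
ft_force: [0.6, 1.3, 1.0]
opening: -0.0001
grip_force: 0.9
```

```bash
python3 - <<'E'
from h import *
st(); snap('wrist','w2.png');snap('scene','s2.png')
cv2.imwrite('pics/c2.png',np.hstack([cv2.resize(cv2.imread('pics/w2.png')[100:300,140:380],(480,400)),cv2.resize(cv2.imread('pics/s2.png')[120:220,270:350],(320,400))]))
E
```

```text
t 4.15 unit mm [  1.2   1.9 181.1] F [0.7 1.2 1. ] open -9.510262202651363e-05 toolx [-1.    -0.001  0.   ]
```

View pics/c2.png

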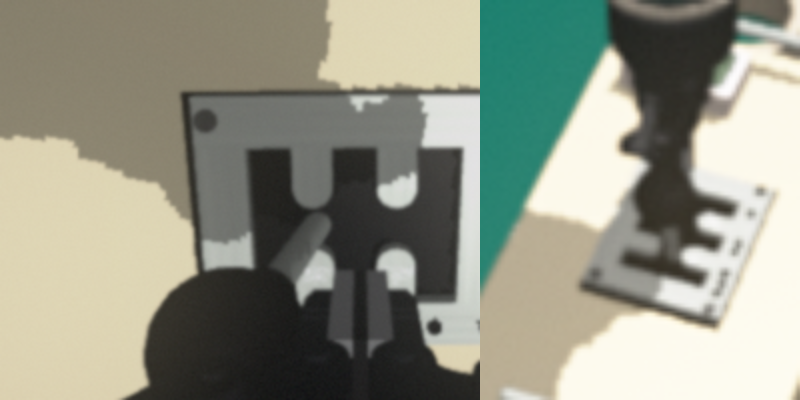

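The lever is leaning right, with the stem between the second and third columns and still in the cross channel. I'll keep pushing.

Request:
apply_moves([
  [0,-4,1,0,1],
  [0,-4,1,0,1],
  [0,-4,1,0,1],
  [0,-4,1,0,1],
  [0,-3,0,0,1],
  [0,-2,0,0,1],
  [0,-1,0,0,1],
  [0,0,0,0,1],
])

```text
time_s: 5.25
eef_pos: [0.5502, 0.0723, 0.1772]
ee_rot: [[-0.989, -0.15, -0.0], [-0.15, 0.989, 0.0], [0.0, 0.0, -1.0]]
ft_force: [-0.5, 2.8, -1.1]
opening: -0.0001
grip_force: 1.2
```

```bash
python3 - <<'E'
from h import *
st()
E
```

```text
t 5.25 unit mm [  1.3 -19.8 177.2] F [-0.1  2.8 -1.1] open -0.00011639053464629917 toolx [-1.    -0.001  0.   ]
```

Request:
apply_moves([
  [0,-1,0,0,1],
  [0,-1,0,0,1],
  [0,-1,0,0,1],
  [0,-1,0,0,1],
  [0,0,0,0,1],
  [0,0,0,0,1],
  [0,0,0,0,1],
  [0,0,0,0,1],
])

```text
time_s: 6.25
eef_pos: [0.5508, 0.0684, 0.1773]
ee_rot: [[-0.989, -0.15, -0.0], [-0.15, 0.989, -0.0], [0.0, -0.0, -1.0]]
ft_force: [0.1, 1.9, -1.1]
opening: -0.0002
grip_force: 1.2
```

```bash
python3 - <<'E'
from h import *
st()
E
```

```text
t 6.25 unit mm [  1.3 -23.8 177.3] F [ 0.4  1.9 -1.1] open -0.0002230131177118271 toolx [-1.    -0.001  0.   ]
```

Request:
apply_moves([
  [0,-1,0,0,1],
  [0,-1,0,0,1],
  [0,-1,0,0,1],
  [0,0,0,0,1],
  [0,0,0,0,1],
  [0,0,0,0,1],
  [0,0,0,0,1],
  [0,0,0,0,1],
])

```text
time_s: 7.25
eef_pos: [0.5513, 0.0654, 0.1773]
ee_rot: [[-0.989, -0.15, -0.0], [-0.15, 0.989, 0.0], [0.0, 0.0, -1.0]]
ft_force: [-1.0, 3.7, -2.9]
opening: 0.0002
grip_force: 1.8
```

```bash
python3 - <<'E'
from h import *
st()
E
```

```text
t 7.25 unit mm [  1.3 -26.8 177.3] F [-0.4  3.8 -2.9] open 0.00018996779192242215 toolx [-1.    -0.001  0.   ]
```

Request:
apply_moves([
  [0,-1,0,0,1],
  [0,-1,0,0,1],
  [0,0,0,0,1],
  [0,0,0,0,1],
  [0,0,0,0,1],
  [0,0,0,0,1],
  [0,0,0,0,1],
  [0,0,0,0,1],
])

```text
time_s: 8.25
eef_pos: [0.5515, 0.064, 0.1771]
ee_rot: [[-0.989, -0.151, -0.0], [-0.151, 0.989, 0.001], [0.0, 0.001, -1.0]]
ft_force: [-1.5, 9.6, -3.4]
opening: 0.0002
grip_force: 4.5
```

```bash
python3 - <<'E'
from h import *
st(); snap('wrist','w3.png');snap('scene','s3.png')
cv2.imwrite('pics/c3.png',np.hstack([cv2.resize(cv2.imread('pics/w3.png')[100:300,140:380],(480,400)),cv2.resize(cv2.imread('pics/s3.png')[120:220,270:350],(320,400))]))
E
```

```text
t 8.25 unit mm [  1.3 -28.2 177.1] F [-0.1  9.8 -3.4] open 0.00018791668975658588 toolx [-1.    -0.001  0.   ]
```

View pics/c3.png

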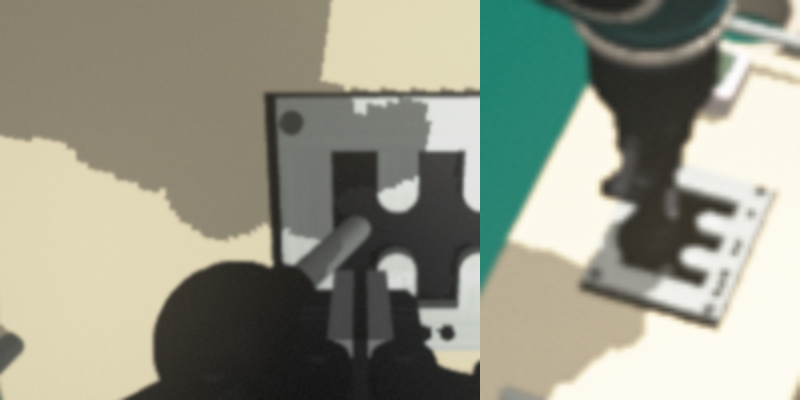

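The lever is against the third-column stop: the force rose to 9.8 N and the stem is in the last column. I'll back off to the left, go round behind the ball and come in from the rear.

Request:
apply_moves([
  [0,4,0,0,1],
  [0,5,0,0,1],
  [17,0,0,0,1],
  [17,0,0,0,1],
  [18,0,0,0,1],
  [0,-18,1,0,1],
  [0,-20,1,0,1],
  [0,0,1,0,1],
])

```text
time_s: 9.35
eef_pos: [0.505, 0.0256, 0.1744]
ee_rot: [[-0.989, -0.149, 0.0], [-0.149, 0.989, -0.0], [-0.0, -0.001, -1.0]]
ft_force: [0.3, -0.7, -0.2]
opening: -0.0001
grip_force: 0.0
```

```bash
python3 - <<'E'
from h import *
st(); snap('wrist','w4.png');snap('scene','s4.png');snap('top','t4.png')
cv2.imwrite('pics/c4.png',np.hstack([cv2.resize(cv2.imread('pics/w4.png')[100:300,140:380],(480,400)),cv2.resize(cv2.imread('pics/s4.png')[120:220,270:350],(320,400))]))
E
```

```text
t 9.35 unit mm [-50.4 -59.2 174.4] F [ 0.2 -0.7 -0.2] open -0.00010557473906674098 toolx [-1.     0.001 -0.   ]
```

View pics/c4.png

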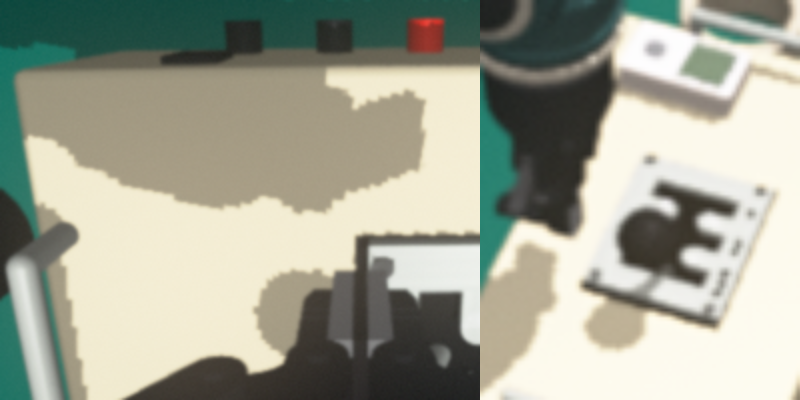

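The scene view shows the lever leaning right in the third column with the ball free at (312,179), and the fingers are behind it. Next is the forward push.

Request:
apply_moves([
  [-8,0,0,0,1],
  [-8,0,0,0,1],
  [-6,0,0,0,1],
  [-6,0,0,0,1],
  [-6,0,0,0,1],
  [-6,0,0,0,1],
  [-5,0,0,0,1],
  [0,0,0,0,1],
])

```text
time_s: 10.5
eef_pos: [0.5493, 0.0338, 0.1742]
ee_rot: [[-0.989, -0.151, -0.0], [-0.151, 0.989, 0.0], [0.0, 0.0, -1.0]]
ft_force: [-2.5, -0.3, 0.7]
opening: -0.0001
grip_force: 0.9
```

```bash
python3 - <<'E'
from h import *
st()
E
```

```text
t 10.5 unit mm [ -5.4 -57.8 174.2] F [-2.5  0.   0.7] open -6.843995636555718e-05 toolx [-1.    -0.001  0.   ]
```

Request:
apply_moves([
  [-3,0,1,0,1],
  [-3,0,1,0,1],
  [-3,0,1,0,1],
  [-2,0,0,0,1],
  [-2,0,0,0,1],
  [-1,0,0,0,1],
  [-1,0,0,0,1],
  [0,0,0,0,1],
])

```text
time_s: 11.5
eef_pos: [0.5638, 0.036, 0.1712]
ee_rot: [[-0.989, -0.151, -0.0], [-0.151, 0.989, -0.0], [0.0, 0.0, -1.0]]
ft_force: [-3.2, 1.2, -1.6]
opening: 0.0002
grip_force: 1.2
```

```bash
python3 - <<'E'
from h import *
st()
E
```

```text
t 11.5 unit mm [  9.3 -57.8 171.2] F [-2.9  1.7 -1.6] open 0.0001671907567261641 toolx [-1.    -0.001  0.   ]
```

Request:
apply_moves([
  [-1,0,0,0,1],
  [-1,0,0,0,1],
  [-1,0,0,0,1],
  [0,0,0,0,1],
  [0,0,0,0,1],
  [0,0,0,0,1],
  [0,0,0,0,1],
  [0,0,0,0,1],
])

```text
time_s: 12.5
eef_pos: [0.5668, 0.0364, 0.1713]
ee_rot: [[-0.989, -0.151, 0.0], [-0.151, 0.989, -0.0], [-0.0, -0.0, -1.0]]
ft_force: [-2.5, -0.3, -1.3]
opening: -0.0001
grip_force: 1.2
```

```bash
python3 - <<'E'
from h import *
st()
E
```

```text
t 12.5 unit mm [ 12.3 -57.8 171.3] F [-2.5  0.  -1.3] open -5.082594670672802e-05 toolx [-1.    -0.001 -0.   ]
```

Request:
apply_moves([
  [-1,0,0,0,1],
  [-1,0,0,0,1],
  [-1,0,0,0,1],
  [0,0,0,0,1],
  [0,0,0,0,1],
  [0,0,0,0,1],
  [0,0,0,0,1],
  [0,0,0,0,1],
])

```text
time_s: 13.5
eef_pos: [0.5698, 0.0369, 0.1713]
ee_rot: [[-0.989, -0.15, -0.0], [-0.15, 0.989, -0.0], [0.0, -0.0, -1.0]]
ft_force: [-1.8, 0.8, -0.9]
opening: -0.0
grip_force: 1.2
```

```bash
python3 - <<'E'
from h import *
st()
E
```

```text
t 13.5 unit mm [ 15.3 -57.8 171.3] F [-1.6  1.  -0.9] open -2.6660808255845386e-05 toolx [-1.    -0.001  0.   ]
```

Request:
apply_moves([
  [-1,0,0,0,1],
  [-1,0,0,0,1],
  [-1,0,0,0,1],
  [0,0,0,0,1],
  [0,0,0,0,1],
  [0,0,0,0,1],
  [0,0,0,0,1],
  [0,0,0,0,1],
])

```text
time_s: 14.5
eef_pos: [0.5724, 0.0373, 0.1711]
ee_rot: [[-0.989, -0.15, -0.001], [-0.15, 0.989, -0.0], [0.001, 0.0, -1.0]]
ft_force: [-6.1, 0.5, -1.7]
opening: -0.0003
grip_force: 3.2
```

```bash
python3 - <<'E'
from h import *
st(); snap('wrist','w5.png');snap('scene','s5.png')
cv2.imwrite('pics/c5.png',np.hstack([cv2.resize(cv2.imread('pics/w5.png')[100:300,140:380],(480,400)),cv2.resize(cv2.imread('pics/s5.png')[120:220,270:350],(320,400))]))
E
```

```text
t 14.5 unit mm [ 18.  -57.8 171.1] F [-5.9  1.4 -1.7] open -0.00031209999519495225 toolx [-1.    -0.001  0.001]
```

View pics/c5.png

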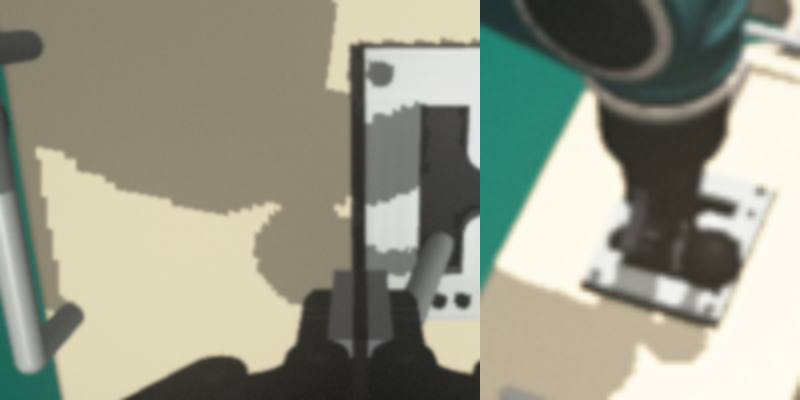

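The stem is now deep in the third forward slot and the force is rising. I'll press a little more to seat it.

Request:
apply_moves([
  [-1,0,0,0,1],
  [-0.5,0,0,0,1],
  [0,0,0,0,1],
  [0,0,0,0,1],
  [0,0,0,0,1],
  [0,0,0,0,1],
  [0,0,0,0,1],
  [0,0,0,0,1],
])

```text
time_s: 15.6
eef_pos: [0.5733, 0.0374, 0.1709]
ee_rot: [[-0.989, -0.15, -0.003], [-0.15, 0.989, -0.0], [0.003, 0.0, -1.0]]
ft_force: [-12.5, -1.3, -0.6]
opening: -0.0001
grip_force: 6.4
```

```bash
python3 - <<'E'
from h import *
st()
E
```

```text
t 15.6 unit mm [ 18.9 -57.8 170.9] F [-12.5   0.6  -0.6] open -9.110104093332514e-05 toolx [-1.    -0.001  0.003]
```

The force is 12.5 N with no further travel, so the lever is home. I'll withdraw backwards, then up.

Request:
apply_moves([
  [5,0,0,0,1],
  [15,0,0,0,1],
  [20,0,0,0,1],
  [20,0,-10,0,1],
  [30,0,-30,0,1],
  [30,0,-30,0,1],
  [0,0,-40,0,1],
  [0,0,0,0,1],
])

```text
time_s: 16.6
eef_pos: [0.4557, 0.0194, 0.2848]
ee_rot: [[-0.989, -0.15, 0.006], [-0.15, 0.989, -0.0], [-0.006, -0.001, -1.0]]
ft_force: [0.3, -0.0, -0.3]
opening: -0.0
grip_force: 0.0
```

```bash
python3 - <<'E'
from h import *
st(); snap('top','t6.png');snap('scene','s6.png')
cv2.imwrite('pics/c6.png',np.hstack([cv2.resize(cv2.imread('pics/t6.png')[140:310,140:440],(480,272)),cv2.resize(cv2.imread('pics/s6.png')[120:205,260:360],(320,272))]))
E
```

```text
t 16.6 unit mm [-100.1  -58.   284.8] F [ 0.3 -0.1 -0.3] open -6.985532637048283e-06 toolx [-1.    -0.001 -0.006]
```

View pics/c6.png

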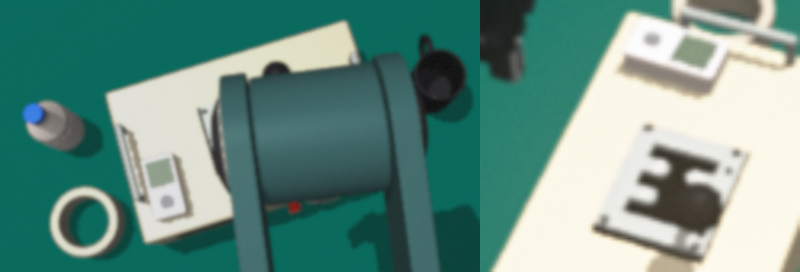

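The scene view shows the ball at about (330,184), in the third forward slot, with the hand clear and nothing else moved. I'll check the ball's position against the target.

```bash
python3 - <<'E'
from h import *
y=np.radians(8.6);R=np.array([[np.cos(y),-np.sin(y)],[np.sin(y),np.cos(y)]])
print(R.T@(at('s6.png',330.3,184.4,.183)[:2]-[.546,.0917])*1000, 'expect 42,-56')
for P in((42.4,-56),): print(proj('s6.png',[*(R@np.array(P)/1000+[.546,.0917]),.183]))
E
```

```text
[ 52.05859619 -52.94291973] expect 42,-56
(np.float64(326.1999346141907), np.float64(184.24730043200807))
```

```bash
python3 - <<'E'
from h import *
im=cv2.resize(cv2.imread('pics/s6.png')[145:215,285:355],(590,590),interpolation=2)
y=np.radians(8.6);R=np.array([[np.cos(y),-np.sin(y)],[np.sin(y),np.cos(y)]]);k=590/70
for X,Y,Z,c in((42.4,-56,183,(0,0,255)),(48,56,120,(255,0,0)),(48,-56,120,(255,0,0)),(-48,-56,120,(255,0,0)),(-48,56,120,(255,0,0))):
    u,v=proj('s6.png',[*(R@np.array([X,Y])/1000+[.546,.0917]),Z/1000]);cv2.circle(im,(int((u-285+.5)*k),int((v-145+.5)*k)),4,c,-1)
cv2.imwrite('pics/c7.png',im)
E
```

```text
(no output)
```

View pics/c7.png

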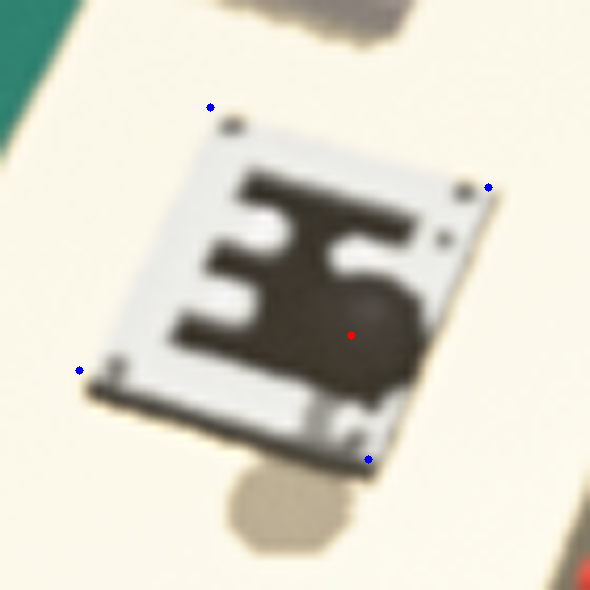

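The plate in this picture sits about 1 px from my model. With that offset, the ball's centre at (368,338) matches the predicted home position to about 1.5 px (about 3 mm), and the lever reached a hard stop. I'm handing it in.

```bash
python3 -c "
from cell import arm
print(arm.sign_off())"
```

```text
the job is handed in; nothing more can be done
None
```

The tap selector lever was pushed right to the last column and then forward to a firm stop in the third slot, the hand was taken clear without touching anything else, and the job was handed in at about 17 s; the sign-off gave no verdict.

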